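Prop the camera cradle level on the right spacer

ROBOT

A 6-joint arm with a two-finger parallel gripper is mounted at the origin on the work surface. World frame = base frame: x ahead of the robot, y to its left, z up, the work surface at z = 0. Lengths are in m, angles in rad, forces in N, time in s.
With the tool pointing down it reaches from about 0.35 to 0.975 m from the base axis. Payload 4.9 kg.
Tool frame: the origin (TCP) lies between the finger pads; the fingertips stand 14 mm ahead of it and the grasp point (between the pads) lies 5 mm behind it (manip.finger_overhang is the distance from the TCP to the fingertips, in m); z points along the fingers, y is the line along which they close (so a half turn about z gives the same grasp; the last joint's range is limited). The gripper opens to 85 mm and grips with 20 to 120 N. Pads are 22 mm wide; open, the fingers measure 114 mm over their backs; the gripper's body (76 mm by 85 mm) begins 54 mm behind the grasp point. The pads swing forward as they close: fully open they stand 13 mm farther back than shut.
Start: joints at [1.208, 0.053, 1.613, -0, 1.476, -0.119], TCP at [0.151, 0.607, 0.245] pointing down, gripper open.
Joint ranges: [-3.01, 3.01], [-1.01, 2.22], [0.06, 2.58], [-1.02, 4.17], [0.09, 2.62], [-3.14, 3.14]. Speed limits (rad/s): [2.57, 2.57, 3.14, 3.14, 3.14, 3.14].

INTERFACE

Orientations are given as a unit quaternion [w, x, y, z].
In Python, from plant import manip, grab_frame gives the robot as it stands.
- The arm moves only by the tool servo_tool, never from a script. Its argument "deltas" is a list that holds one entry, the list of rows, each a list of 5 numbers: the opening in per cent of the stroke, from 0 (shut) to 100 (fully open), then the shift along the world's x, y, z in m, then the turn about the world's z in degrees. A call has exactly 8 rows; each row shifts and turns the commanded pose from where the row before left it; what a row does not reach is not made up. A row lasts 1/10 s, in which the tool goes at most 50 mm and 8.59 degrees, less where a joint would pass 70% of its speed; a pose out of reach is approached as far as the arm can. A call is refused whole if a number of a shift passes 0.05 or a number of a turn 8.59, either way. A call with a gripper value outside its range is refused whole. The fingers move at their own pace and stop on an object; the grip force is fixed at half the most. Time passes only in rows, so rows that do not move let the fingers close, or fill a call up. It gives the time, the measured TCP pose, the force, the opening and the grip force at its end, in the units of the state.
- manip.state(): the state, without advancing time (a new reading comes with each control period).
- grab_frame(name): name is "side" or "top"; returns a dict with "pixels" (480x640x3 uint8, red, green, blue), "z_map" (480x640 float32, m along the optical axis (not along the pixel's ray), 0 where there is no reading), "fx", "fy", "cx", "cy" (pixels), "dist" ([k1, k2, p1, p2, k3] as OpenCV has them; the pictures are not rectified), "rvec" (rotation vector, rad) and "tvec" (3), from world to camera coordinates, as OpenCV has them. Camera axes: x right, y down, z forward; pixel columns grow to the right and rows downward; lengths in m; the calibration is good to about 2 mm. A picture is of the moment at which its call begins.
- manip.job_done(): hands the job in; it is judged then, once.
The state is a dict: "time": time; "joint_pos": joint angles; "joint_vel": joint speeds; "joint_efforts": joint torques, N m; "tool_pos": TCP position; "tool_rot": TCP orientation; "contact_force": force on the tool from outside, world axes, zero at the start; "ft_torque": the same for the moment, N m; "gripper_width": opening from 0.0 (shut) to 1.0 (fully open); "grasp_force": force on a finger pad.
Only numpy, scipy, OpenCV 4.12 (cv2) and the standard library are available. Lean on these libraries where they do the work, as an engineer would, in place of code of your own. Each camera call takes 0.05 s, during which the arm holds its last target. There are 200 camera calls.

TASK

Level the tilting cradle that carries the opened camera: lift its front by the bar handle so that it stays up above level, slide the one round spacer of the right height under its front edge (at least half of it under the plate, near the middle of its width), lower the cradle gently until it rests level on that spacer, and then swing the lock lever fully over, away from the cradle's front. Do not touch the camera, and leave the other two spacers and everything else on the mat where they are.

Things in the scene. Friction and masses are not known exactly. Their poses are not given: they have to be found in the camera images.
- stand: fixed grey tilting work stand (blue collar on top of its column). Origin on the table right under the cradle's hinge axis. Its -x axis points out of the stand's open front, under the cradle; its y axis is parallel to the hinge; z up. The column and foot lie at x = -15 to 105 mm in this frame, y within 65 mm; under the cradle the table is free.
- cradle (a joint): hinge of the cradle, rad: 0 = level, positive = front edge up, range -0.24 to 0.42, starts drooping at -0.20 to -0.10. Stiff: it stays where it is left and takes about 5 to 9 N at the bar to lift. The axis is 62 mm above the stand's origin, along the stand's y.
- bar (a point): middle of the cradle's handle: a round dark bar, 12 mm in diameter, 80 mm long, parallel to the hinge, on two posts; 185 mm in front of the hinge, its axis 35 mm over the plate's top (101 mm above the table when level). Turns with the cradle.
- edge (a point): middle of the lower front edge of the cradle, 210 mm in front of the hinge; turns with it. The cradle is a flat steel plate, 8 mm thick, 100 mm wide, reaching from the hinge to this edge. When it is level, its flat underside is 58 mm above the table and its top 66 mm.
- camera: opened black camera body clamped between blue jaws on the cradle: 56 x 88 x 66 mm with parts up to 78 mm; origin at the centre of its underside on the plate, 70 mm in front of the hinge. Fragile: do not touch.
- spacer_low: loose round aluminium spacer, 90 mm in diameter, 44 mm high, upright, 0.34 kg; origin at the centre of its underside.
- spacer_mid: loose round aluminium spacer, 90 mm in diameter, 58 mm high, upright, 0.42 kg; origin at the centre of its underside.
- spacer_tall: loose round aluminium spacer, 90 mm in diameter, 72 mm high, upright, 0.5 kg; origin at the centre of its underside.
- lock (a joint): lock lever of the stand, rad: 0 = leaning towards the stand's open front (-x of the stand), 1.0 = fully over to +x of the stand, where it is locked; stays where it is left; starts between 0 and 0.15.
- lock_tip (a point): centre of the ball (26 mm in diameter) at the lever's tip, 85 mm from the lever's pivot. The pivot is at x -20, y 115, z 22 mm in the stand's frame, its axis along the stand's y; the rod is 10 mm thick.
- screwdriver: bystander: screwdriver 170 mm long, black handle, lying; origin under its middle.
- jar: bystander: white jar with black cap, 52 mm in diameter, 65 mm high; origin at the centre of its underside.
- blower: bystander: black rubber dust blower, 68 mm in diameter, 110 mm high, upright; origin at the centre of its underside.
- stopper: bystander: black rubber stopper, 36 mm wide, 32 mm high; origin at the centre of its underside.
- torch: bystander: dark steel pocket torch, 30 mm in diameter, 120 mm long, lying along its x; origin under its middle.
- cell: bystander: grey camera battery 55 x 35 x 16 mm, lying flat; origin at the centre of its underside.
Mind the look-alikes: they are no part of the job. Leave any brown or pink look-alike of the spacer_mid alone.

How it is judged:
On the way, in this order (a step that is already met when the one before it is completed fails the run):
1. the cradle is lifted above level and stays there (value of joint cradle above 0.06 rad and contact force between the arm and stand below 0.1 N), for 0.2 s.
2. the 58 mm spacer stands at least half under the raised cradle's front edge (x of spacer_mid in the frame of stand above -0.216 m and y of spacer_mid in the frame of stand between -0.045 and 0.045 m and angle between spacer_mid's own z axis and vertical below 0.05 rad and value of joint cradle above 0.025 rad), for 0.1 s.
3. the cradle is lowered until it rests level on the spacer (value of joint cradle between -0.02 and 0.012 rad), for 0.2 s.
4. the lock lever is swung fully over (value of joint lock above 0.85 rad), for 0.1 s.
At the end, for the whole second after the job is handed in: The cradle is level (between -0.02 and 0.012 rad) and rests on the 58 mm spacer, which stands upright and still, its centre under the plate (at most 6 mm outside the front edge) and within 45 mm of the cradle's middle line; the lock lever is over (more than 0.85 rad) (all of step 3 and x of spacer_mid in the frame of stand above -0.216 m and y of spacer_mid in the frame of stand between -0.045 and 0.045 m and angle between spacer_mid's own z axis and vertical below 0.05 rad and linear speed of spacer_mid below 0.01 m/s and value of joint lock above 0.85 rad); the robot touches nothing.
It fails at once if the camera is touched (contact force between the arm and camera above 1 N).
It fails at once if the cradle is pressed hard on the spacer (more than 50 N) (contact force between spacer_mid and stand above 50 N).
It fails at once if another spacer is moved by more than 25 mm (distance of any of spacer_low, spacer_tall from where it was at the start of the episode above 0.025 m).
It fails at once if a bystander is moved by more than 30 mm (distance of any of screwdriver, jar, blower, stopper, torch, cell from where it was at the start of the episode above 0.03 m).
It also fails if it takes over 70 s, if anything falls off the work surface, if the arm or the gripper's body presses on something with over 40 N, if the wrist force passes 120 N, or if a joint passes its speed limit or range.

## Working session

There is one attempt and no reset: what is moved stays moved. The work goes in short steps, Python scripts to look and compute and a tool call to move; the robot and the scene stay as the last step left them, time stands still between calls to the robot, and variables do not carry over. Pictures are saved under pics/ and viewed, at most 10 in all, crops included, and the job is handed in when it is done.

Besides the shell and the picture viewer there is one more tool, called after ">>>" as name(argument=value, ...), one argument or row to a line, values as JSON. servo_tool: Moves the arm, as the interface text tells. Its arguments: {"type":"object","properties":{"deltas":{"type":"array"}},"required":["deltas"]}

```bash
mkdir -p pics; cat > h.py <<'E'
import numpy as np, cv2, pickle
from plant import manip, grab_frame
def grab(n):
    f=grab_frame(n); pickle.dump(f,open(f'{n}.pkl','wb')); return f
def load(n): return pickle.load(open(f'{n}.pkl','rb'))
def cloud(f):
    K=np.array([[f['fx'],0,f['cx']],[0,f['fy'],f['cy']],[0,0,1.]])
    v,u=np.mgrid[0:480,0:640]
    p=cv2.undistortPoints(np.stack([u,v],-1).reshape(-1,1,2).astype(np.float64),K,np.array(f['dist'],float)).reshape(480,640,2)
    z=f['z_map'].astype(float)
    P=np.dstack([p*z[...,None],z])
    R=cv2.Rodrigues(np.array(f['rvec'],float))[0]
    W=(P-np.array(f['tvec']).ravel())@R
    W[z==0]=np.nan
    return W
E
python3 - <<'E'
from h import *
for n in('top','side'):
    f=grab(n); cv2.imwrite(f'pics/{n}0.png',cv2.resize(f['pixels'][...,::-1],(800,600)))
    R=cv2.Rodrigues(np.array(f['rvec'],float))[0]; print(n,-R.T@np.array(f['tvec']).ravel(),R[2])
print(manip.state())
E
```

```text
top [ 0.32793031 -0.068745    1.03111636] [ 0.23248052  0.01950692 -0.97240541]
side [ 0.22286355 -0.89461631  0.79471344] [ 0.27708458  0.73619593 -0.6174461 ]
{'time': 0.1, 'joint_pos': array([ 1.20800975e+00,  5.32895016e-02,  1.61415070e+00, -3.35117853e-05,
        1.47601559e+00, -1.19016011e-01]), 'joint_vel': array([ 0.00179193, -0.00167083, -0.00392071,  0.00143978, -0.00187027,
       -0.00078966]), 'joint_efforts': array([ 6.02839846e-04, -3.94902062e+01, -3.71362281e+01, -1.12202838e-04,
        3.89685243e-03, -1.32000565e-05]), 'tool_pos': array([0.15067699, 0.60600855, 0.24419035]), 'tool_rot': array([-2.06055004e-04,  1.21582075e-01,  9.92580944e-01, -9.08650572e-04]), 'contact_force': array([-0.36726439,  0.87139342,  0.3747966 ]), 'ft_torque': array([-0.02094085, -0.029801  , -0.0192888 ]), 'grasp_force': 0.0, 'gripper_width': 1.00046592426906}
```

View pics/top0.png

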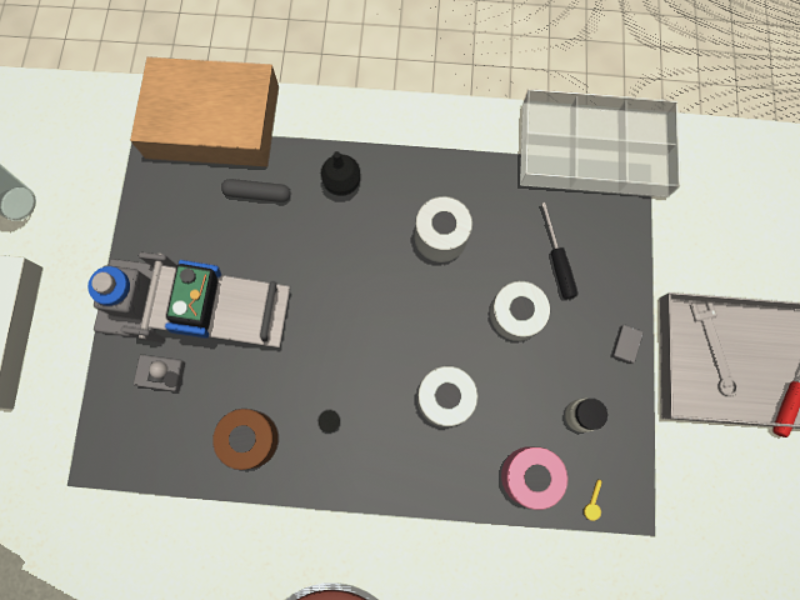

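View pics/side0.png

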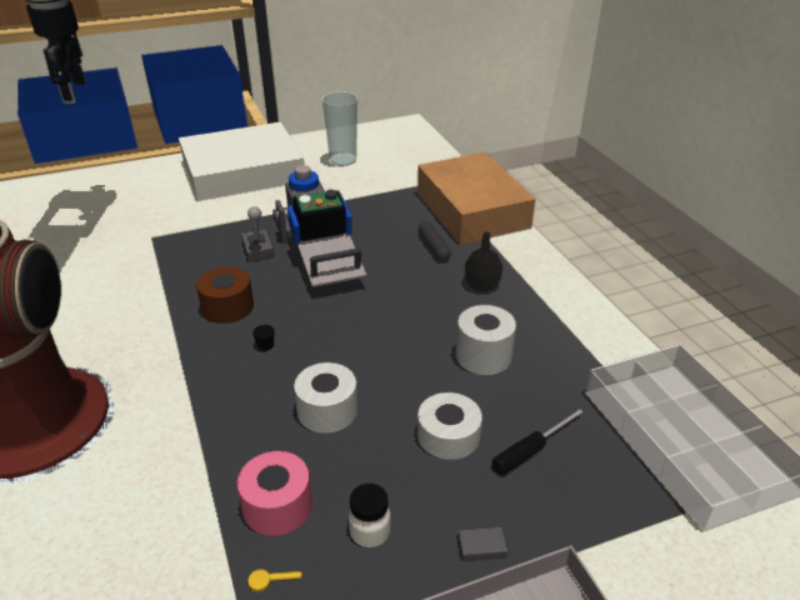

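The three aluminium spacers appear in the top picture (800x600) at (443,225), (521,308) and (447,395). The brown (245,438) and pink (535,477) ones are look-alikes. The cradle is at (250,310), with its bar at (268,310), and the lock ball at (157,370). I'll measure the heights to find the 58 mm spacer.

```bash
python3 - <<'E'
from h import *
f=load('top');W=cloud(f);s=0.8
def fitc(P):
    A=np.c_[2*P,np.ones(len(P))];c=np.linalg.lstsq(A,(P**2).sum(1),rcond=None)[0];return c[:2]
for n in('top','side'):
    f=load(n);W=cloud(f)
    for nm,c in zip('ABC BrPk',[]):pass
    pts={'top':[(443,197+13),(521,290),(447,375),(245,418),(535,455),(330,421),(340,172),(588,413)],'side':[(487,312),(450,399),(326,369),(224,274),(274,459),(264,330),(484,260),(369,495)]}[n]
    for nm,(u,v) in zip(['A','B','C','brown','pink','stopper','blower','jar'],pts):
        u=int(u*s);v=int(v*s);q=W[v-30:v+45,u-35:u+36].reshape(-1,3)
        q=q[np.isfinite(q[:,0])]
        for i in (0,):
            zt=np.median(q[q[:,2]>max(0.02,np.percentile(q[:,2],97)-0.012)][:,2]) if 1 else 0
            t=q[abs(q[:,2]-zt)<0.004][:,:2]
            h=cv2.minEnclosingCircle(t.astype(np.float32))
            print(n,nm,'z',round(zt,4),'c',np.round(h[0],4),'r',round(h[1],4),len(t))
    print(n,'table z',np.nanmedian(W[330:340,250:260,2]) )
f=load('top');W=cloud(f)
for nm,(u,v) in dict(barA=(272,284),barM=(268,310),barB=(264,338),plc1=(288,286),plc2=(281,347),plTL=(222,279),plBL=(213,332),ball=(157,370),collar=(104,283)).items():
    print(nm,np.round(W[int(v*s),int(u*s)],4))
for n,b in (('top',(90,235,300,400)),('side',(235,165,375,290))):
    f=load(n);x0,y0,x1,y1=[int(k*s) for k in b]
    c=f['pixels'][y0:y1,x0:x1,::-1];k=700/(x1-x0)
    if n=='top': im=c
    cv2.imwrite(f'pics/{n}_stand.png',cv2.resize(c,None,fx=min(k,590/(y1-y0)),fy=min(k,590/(y1-y0)),interpolation=cv2.INTER_CUBIC)); print(x0,y0,min(k,590/(y1-y0)))
E
```

```text
top A z 0.0731 c [ 0.6747 -0.1194] r 0.0451 1467
top B z 0.0452 c [ 0.5519 -0.2524] r 0.0456 1520
top C z 0.0592 c [ 0.4053 -0.143 ] r 0.0448 1673
top brown z 0.0593 c [0.3173 0.1577] r 0.0458 1828
top pink z 0.0593 c [ 0.3259 -0.2958] r 0.0763 1823
top stopper z 0.0334 c [0.3558 0.0355] r 0.0175 246
top blower z 0.0691 c [0.7598 0.0574] r 0.0245 193
top jar z 0.0651 c [ 0.3639 -0.3319] r 0.0654 493
top table z 0.00502737673627098
side A z 0.0703 c [ 0.6736 -0.1222] r 0.0475 1105
side B z 0.0427 c [ 0.5496 -0.2548] r 0.0461 1549
side C z 0.0563 c [ 0.4042 -0.1462] r 0.0463 1401
side brown z 0.0554 c [0.3156 0.1556] r 0.0472 838
side pink z 0.0567 c [ 0.2937 -0.2848] r 0.0472 2102
side stopper z 0.0551 c [ 0.3425 -0.0072] r 0.1386 192
side blower z 0.0705 c [ 0.7129 -0.0209] r 0.0995 347
side jar z 0.0639 c [ 0.3943 -0.3625] r 0.025 655
side table z 0.02899101075467287
barA [0.5525 0.1393 0.0795]
barM [0.5109 0.1398 0.0798]
barB [0.4684 0.1403 0.0791]
plc1 [0.571  0.1291 0.0011]
plc2 [0.4675 0.1288 0.0025]
plTL [0.5608 0.2262 0.0515]
plBL [0.4753 0.2272 0.0538]
ball [0.4032 0.283  0.1128]
collar [0.5236 0.3783 0.1255]
72 188 4.166666666666667
188 132 5.9
```

View pics/top_stand.png

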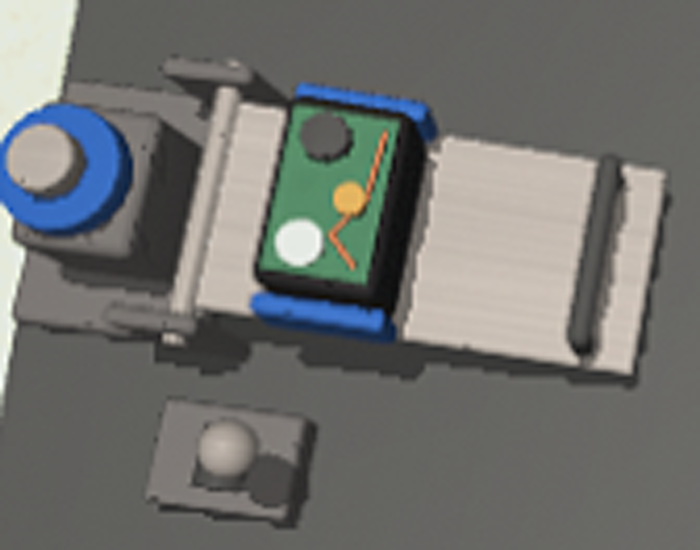

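View pics/side_stand.png

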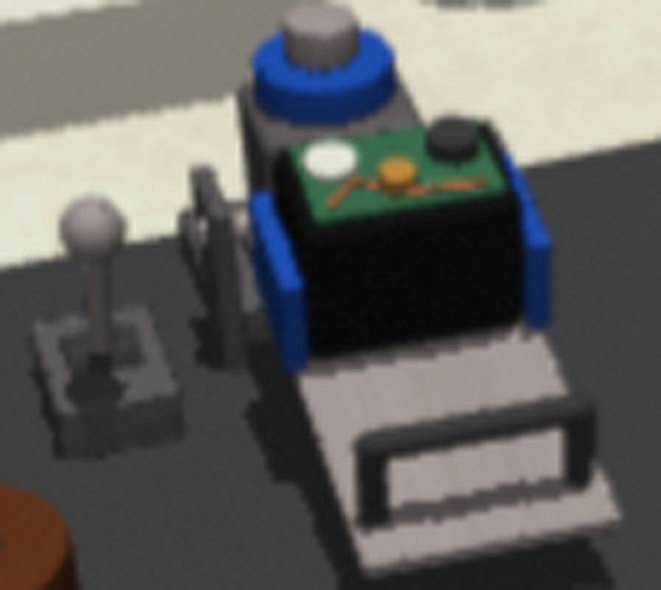

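The top view shows the tilted plate, the dark bar running along world x, and the lock ball at crop (228,447). Spacer C, at (447,395) in the first top picture, measures about 58 mm (A is 72, B is 44). It is uncoloured aluminium, so it is spacer_mid. Next I'll fit the stand and confirm C in a crop.

```bash
python3 - <<'E'
from h import *
f=load('top');W=cloud(f)
cv2.imwrite('pics/C.png',cv2.resize(f['pixels'][270:360,310:410,::-1],(600,540),interpolation=cv2.INTER_CUBIC))
for n in('top','side'):
    W=cloud(load(n));X=W.reshape(-1,3);x,y,z=X.T
    b=X[(x>.44)&(x<.59)&(y>.12)&(y<.16)&(z>.066)&(z<.09)]
    d=np.polyfit(b[:,0],b[:,1],1);print(n,'bar',len(b),b.min(0),b.max(0),b.mean(0),'slope',d[0], 'ztop',np.percentile(b[:,2],95))
    m=(x>.43)&(x<.60)&(y>.10)&(y<.215)&(z>.015)&(z<.063)
    q=X[m]
    for _ in range(6):
        c=np.linalg.lstsq(np.c_[q[:,:2],np.ones(len(q))],q[:,2],rcond=None)[0]
        r=q[:,2]-np.c_[q[:,:2],np.ones(len(q))]@c; q=q[abs(r)<max(.002,1.5*r.std())]
    r=cv2.minAreaRect((q[:,:2]*1000).astype(np.float32))
    print('plane',c,'tilt',np.arctan(np.hypot(*c[:2])),'dir',np.degrees(np.arctan2(c[1],c[0])),'rect',r,'n',len(q), cv2.boxPoints(r))
    b=X[(x>.36)&(x<.44)&(y>.24)&(y<.33)&(z>.09)&(z<.14)]
    A=np.c_[2*b,np.ones(len(b))];c=np.linalg.lstsq(A,(b**2).sum(1),rcond=None)[0];print('ball',c[:3],np.sqrt(c[3]+c[:3]@c[:3]),b.min(0),b.max(0))
print(manip.finger_overhang)
E
```

```text
top bar 297 [0.46658827 0.13188778 0.06790812] [0.55725053 0.14759979 0.08415783] [0.51087857 0.13913198 0.07828056] slope -0.050964368349078776 ztop 0.08168773272103987
plane [0.01205536 0.14870435 0.01169431] tilt 0.14809983759870907 dir 85.3652060519341 rect ((514.0848388671875, 169.0279541015625), (94.39268493652344, 101.09104919433594), 88.0333251953125) n 1499 [[461.9494  123.59405]
 [562.9809  120.12478]
 [566.2203  214.46185]
 [465.18878 217.93112]]
ball [0.40584792 0.28410657 0.10410679] 0.012022924319170855 [0.39319981 0.27161347 0.09721451] [0.41881178 0.29696735 0.11899945]
side bar 230 [0.46464173 0.12765712 0.06606223] [0.55568187 0.1477886  0.0794866 ] [0.50911263 0.13594049 0.07323788] slope -0.053541226068214536 ztop 0.07815754393333922
plane [0.00976436 0.149268   0.00945064] tilt 0.14848603816840017 dir 86.25733128595792 rect ((511.3288879394531, 165.59844970703125), (100.23246765136719, 99.49980163574219), 87.71243286132812) n 686 [[459.61823 117.50792]
 [559.03876 113.53639]
 [563.03955 213.68898]
 [463.61902 217.6605 ]]
ball [0.40291731 0.27934783 0.10075536] 0.010798744965318689 [0.39056025 0.26428584 0.09048461] [0.41530402 0.28984939 0.11289222]
0.014
```

View pics/C.png

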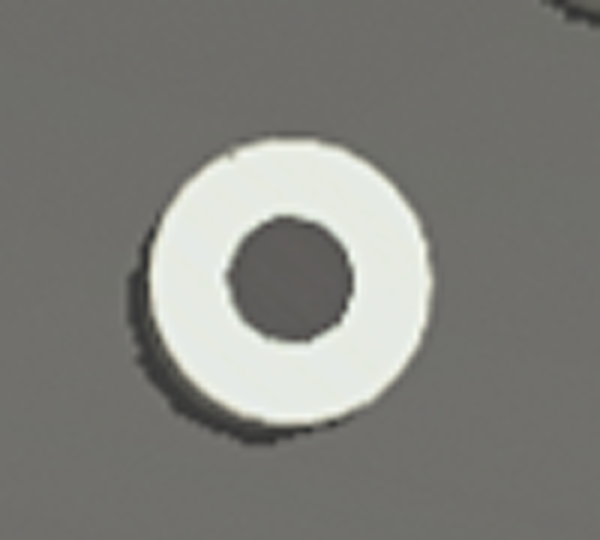

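Crop C shows a plain white-aluminium ring centred at about (291,280), neither brown nor pink. That confirms it as spacer_mid. Now I'll move over the bar.

>>> servo_tool(
  deltas=[
    [[45, 0.022, -0.029, 0, 1.4], [45, 0.022, -0.029, 0, 1.4], [45, 0.022, -0.029, 0, 1.4], [45, 0.022, -0.029, 0, 1.4], [45, 0.022, -0.029, 0, 1.4], [45, 0.022, -0.029, 0, 1.4], [45, 0.022, -0.029, 0, 1.4], [45, 0.022, -0.029, 0, 1.4]],
  ],
)

```text
time: 0.9
tool_pos: [0.3273, 0.3731, 0.2448]
tool_rot: [-0.0, 0.024, 1.0, -0.0]
contact_force: [0.3, 0.5, -0.1]
gripper_width: 0.446
grasp_force: 0.0
```

>>> servo_tool(
  deltas=[
    [[45, 0.022, -0.029, 0, 0], [45, 0.022, -0.029, 0, 0], [45, 0.022, -0.029, 0, 0], [45, 0.022, -0.029, 0, 0], [45, 0.022, -0.029, 0, 0], [45, 0.022, -0.029, 0, 0], [45, 0.022, -0.029, 0, 0], [45, 0, 0, 0, 0]],
  ],
)

```text
time: 1.7
tool_pos: [0.4824, 0.1686, 0.2447]
tool_rot: [-0.0, 0.027, 1.0, -0.001]
contact_force: [-0.7, 0.4, -0.6]
gripper_width: 0.448
grasp_force: 0.0
```

>>> servo_tool(
  deltas=[
    [[45, 0.0138, -0.0155, 0, 0], [45, 0.0138, -0.0155, 0, 0], [45, 0, 0, -0.03, 0], [45, 0, 0, -0.03, 0], [45, 0, 0, -0.03, 0], [45, 0, 0, -0.03, 0], [45, 0, 0, -0.02, 0], [45, 0, 0, 0, 0]],
  ],
)

```text
time: 2.5
tool_pos: [0.5051, 0.1407, 0.1011]
tool_rot: [-0.004, 0.024, 1.0, -0.001]
contact_force: [-0.2, 0.3, -1.4]
gripper_width: 0.451
grasp_force: 0.0
```

```bash
python3 - <<'E'
from h import *
f=grab('side'); cv2.imwrite('pics/s1.png',cv2.resize(f['pixels'][130:250,180:320,::-1],(700,600),interpolation=cv2.INTER_CUBIC));print(manip.state()['tool_pos'])
E
```

```text
[0.50669692 0.14083249 0.10349178]
```

View pics/s1.png

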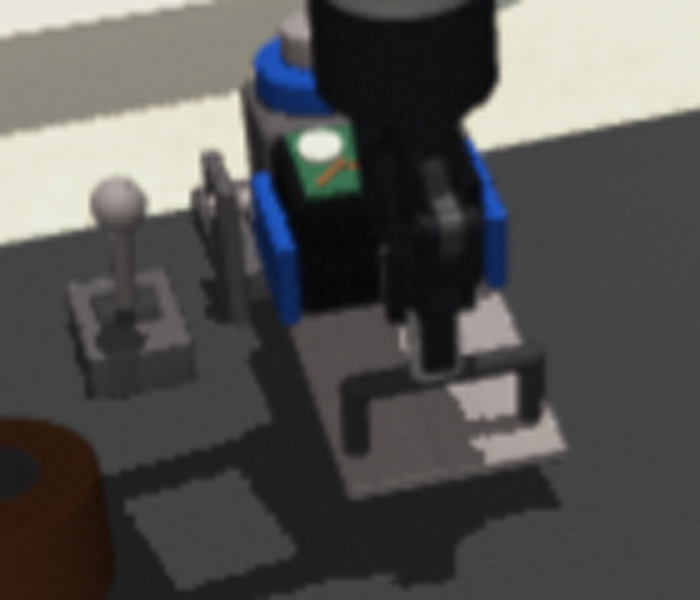

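The fingers straddle the bar, crop (435,365), and clear the camera. I'll lower and close.

>>> servo_tool(
  deltas=[
    [[45, 0.001, -0.0015, -0.012, 0], [45, 0.001, -0.0015, -0.012, 0], [45, 0, 0, -0.01, 0], [45, 0, 0, 0, 0], [0, 0, 0, 0, 0], [0, 0, 0, 0, 0], [0, 0, 0, 0, 0], [0, 0, 0, 0, 0]],
  ],
)

```text
time: 3.35
tool_pos: [0.5108, 0.1412, 0.0718]
tool_rot: [0.001, 0.025, 1.0, 0.004]
contact_force: [1.0, 14.4, -3.7]
gripper_width: 0.115
grasp_force: 58.4
```

>>> servo_tool(
  deltas=[
    [[0, 0, 0.0025, 0.0054, 0], [0, 0, 0.0005, 0.0055, 0], [0, 0, 0.0008, 0.0056, 0], [0, 0, 0.0009, 0.0056, 0], [0, 0, 0.0012, 0.0056, 0], [0, 0, 0.0012, 0.0055, 0], [0, 0, 0.0015, 0.0055, 0], [0, 0, 0.0015, 0.0055, 0]],
  ],
)

```text
time: 4.15
tool_pos: [0.511, 0.1484, 0.1147]
tool_rot: [0.001, 0.024, 1.0, 0.001]
contact_force: [7.3, 5.2, -11.6]
gripper_width: 0.115
grasp_force: 58.2
```

>>> servo_tool(
  deltas=[
    [[0, 0, 0.0018, 0.0053, 0], [0, 0, 0.0018, 0.0054, 0], [0, 0, 0.0021, 0.0053, 0], [0, 0, 0.0022, 0.0052, 0], [0, 0, 0.0024, 0.0051, 0], [0, 0, 0.0025, 0.0051, 0], [0, 0, 0.0027, 0.005, 0], [0, 0, 0.0028, 0.0049, 0]],
  ],
)

```text
time: 4.95
tool_pos: [0.5118, 0.1654, 0.1562]
tool_rot: [0.002, 0.024, 1.0, -0.001]
contact_force: [8.7, -0.1, -9.6]
gripper_width: 0.117
grasp_force: 58.3
```

>>> servo_tool(
  deltas=[
    [[0, 0, 0, 0, 0], [0, 0, 0, 0, 0], [45, 0, 0, 0, 0], [45, 0, 0, 0, 0], [45, 0, 0, 0, 0], [45, 0, 0, 0, 0], [45, 0, 0, 0.02, 0], [45, 0, 0, 0.03, 0]],
  ],
)

```text
time: 5.75
tool_pos: [0.5088, 0.1656, 0.2049]
tool_rot: [-0.003, 0.024, 1.0, -0.001]
contact_force: [-0.1, -0.1, -0.1]
gripper_width: 0.452
grasp_force: 0.0
```

>>> servo_tool(
  deltas=[
    [[45, 0, 0, 0.03, 0], [45, 0, -0.04, 0.02, -8.5], [45, 0, -0.04, 0, -8.5], [45, 0, -0.04, 0, -8.5], [45, 0, -0.04, 0, -8.5], [45, 0, -0.04, 0, -8.5], [45, 0, -0.04, 0, -8.5], [45, 0, 0, 0, -8.5]],
  ],
)

```text
time: 6.55
tool_pos: [0.5102, -0.078, 0.257]
tool_rot: [0.0, 0.522, 0.853, -0.001]
contact_force: [-0.4, 0.6, -0.5]
gripper_width: 0.45
grasp_force: 0.0
```

```bash
python3 - <<'E'
from h import *
f=grab('top'); cv2.imwrite('pics/t2.png',cv2.resize(f['pixels'][...,::-1],(800,600)))
s=grab('side')
for n in('top','side'):
    W=cloud(load(n));X=W.reshape(-1,3);x,y,z=X.T
    b=X[(x>.46)&(x<.56)&(y>.14)&(y<.19)&(z>.145)&(z<.185)]
    print(n,b.mean(0) if len(b) else 0,len(b),np.percentile(b[:,2],90) if len(b) else 0)
    b=X[(x>.34)&(x<.47)&(y>-.22)&(y<-.07)&(abs(z-.058)<.005)]
    print(cv2.minEnclosingCircle(b[:,:2].astype(np.float32)),len(b))
st=manip.state();print(st['tool_pos'],st['tool_rot'],st['joint_pos'],st['contact_force'])
E
```

```text
top [0.51230197 0.1630421  0.16014662] 398 0.1639330261203648
((0.40501588582992554, -0.14386597275733948), 0.044455334544181824) 1393
side [0.49241664 0.16095115 0.15509675] 169 0.15952949491012158
((0.4032077193260193, -0.14639291167259216), 0.04701469466090202) 1370
[ 0.51031124 -0.07516868  0.25687442] [-7.27496172e-05  5.17897238e-01  8.55442834e-01  5.83843273e-05] [-2.90675846e-01 -2.19017171e-01  1.84938185e+00  1.49815809e-04
  1.51133951e+00 -7.72699041e-01] [-0.35042585 -0.76726271  0.0577433 ]
```

View pics/t2.png

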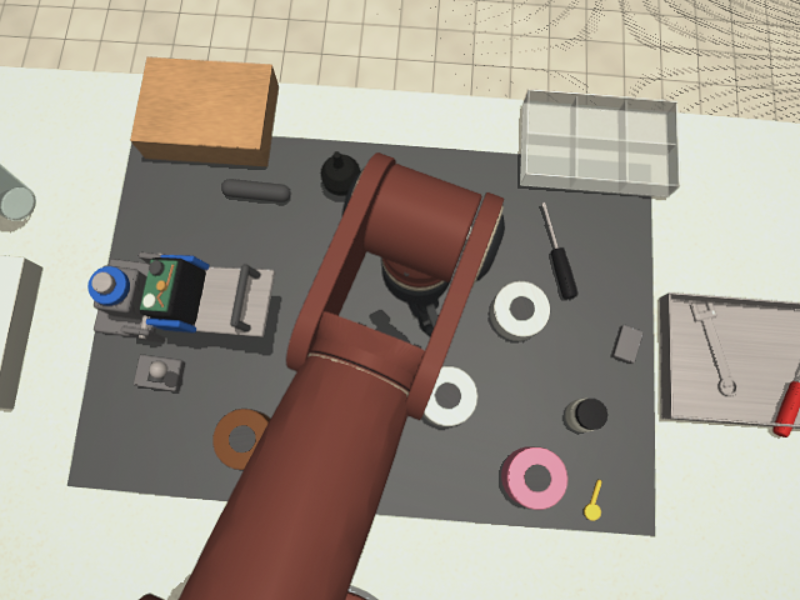

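The cradle stays raised at about 0.31 rad (bar at (240,300)) and spacer_mid is still at (447,395). Next I'll go behind the spacer with the fingers as a V.

>>> servo_tool(
  deltas=[
    [[66, -0.027, -0.033, 0, -7.6], [66, -0.027, -0.033, 0, -7.6], [66, -0.027, -0.033, 0, -7.6], [66, -0.027, -0.0325, 0, -7.6], [66, 0, 0, 0, 0], [66, 0, 0, -0.04, 0], [66, 0, 0, -0.04, 0], [66, 0, 0, -0.04, 0]],
  ],
)

```text
time: 7.45
tool_pos: [0.4032, -0.2048, 0.1361]
tool_rot: [0.001, 0.722, 0.692, 0.0]
contact_force: [0.6, -1.4, -0.3]
gripper_width: 0.659
grasp_force: 0.0
```

>>> servo_tool(
  deltas=[
    [[66, 0, 0, -0.04, 0], [66, 0, 0, -0.03, 0], [66, 0, 0, -0.02, 0], [66, 0, 0, -0.007, 0], [66, 0, 0, 0, 0], [66, 0, 0, 0, 0], [66, 0, 0, 0, 0], [66, 0, 0, 0, 0]],
  ],
)

```text
time: 8.25
tool_pos: [0.4034, -0.2061, 0.0412]
tool_rot: [0.001, 0.723, 0.691, 0.0]
contact_force: [-1.0, 0.2, 0.8]
gripper_width: 0.659
grasp_force: 0.0
```

>>> servo_tool(
  deltas=[
    [[66, 0, 0, -0.008, 0], [66, 0, 0.005, 0, 0], [66, 0, 0.005, 0, 0], [66, 0, 0.005, 0, 0], [66, 0.004, 0.01, 0, 0], [66, 0.004, 0.01, 0, 0], [66, 0.004, 0.01, 0, 0], [66, 0.004, 0.01, 0, 0]],
  ],
)

```text
time: 9.05
tool_pos: [0.4188, -0.1496, 0.0318]
tool_rot: [0.0, 0.723, 0.691, -0.0]
contact_force: [-0.2, -1.5, -1.1]
gripper_width: 0.656
grasp_force: 1.0
```

```bash
cat > sp.py <<'E'
from h import *
for n in('top','side'):
    W=cloud(grab(n));X=W.reshape(-1,3);x,y,z=X.T
    px=load(n)['pixels'].reshape(-1,3).astype(int)
    b=X[(x>.36)&(x<.58)&(y>-.19)&(y<.2)&(abs(z-.058)<.005)&(px.min(1)>120)&(px.max(1)-px.min(1)<40)]
    print(n,cv2.minEnclosingCircle(b[:,:2].astype(np.float32)) if len(b) else 0,len(b))
st=manip.state();print(st['tool_pos'],st['tool_rot'],st['contact_force'])
E
python3 sp.py
```

```text
top ((0.42106935381889343, -0.10337815433740616), 0.04392996057868004) 446
side ((0.4296952486038208, -0.12779952585697174), 0.03647860512137413) 34
[ 0.41894776 -0.14903405  0.03177862] [-3.01909429e-04  7.22756302e-01  6.91102797e-01  3.99540403e-04] [ 0.50277157 -0.33755328  0.96478872]
```

>>> servo_tool(
  deltas=[
    [[66, 0.0044, 0.0114, 0, 0], [66, 0.0044, 0.0114, 0, 0], [66, 0.0044, 0.0114, 0, 0], [66, 0.0044, 0.0114, 0, 0], [66, 0.0044, 0.0114, 0, 0], [66, 0.0044, 0.0114, 0, 0], [66, 0.0044, 0.0114, 0, 0], [66, 0.0044, 0.0114, 0, 0]],
  ],
)

```text
time: 9.95
tool_pos: [0.454, -0.0584, 0.0318]
tool_rot: [-0.0, 0.723, 0.691, -0.0]
contact_force: [-0.4, -2.8, 0.8]
gripper_width: 0.661
grasp_force: 1.6
```

>>> servo_tool(
  deltas=[
    [[66, 0.0044, 0.0114, 0, 0], [66, 0.0044, 0.0114, 0, 0], [66, 0.0044, 0.0114, 0, 0], [66, 0.0044, 0.0114, 0, 0], [66, 0.0044, 0.0114, 0, 0], [66, 0.0044, 0.008, 0, 0], [66, 0.0044, 0.004, 0, 0], [66, 0, 0, 0, 0]],
  ],
)

```text
time: 10.75
tool_pos: [0.485, 0.0104, 0.0318]
tool_rot: [-0.0, 0.723, 0.691, 0.001]
contact_force: [-0.4, -0.8, 1.2]
gripper_width: 0.66
grasp_force: 0.0
```

```bash
python3 sp.py; python3 - <<'E'
from h import *
a=load('top')['pixels'][190:360,60:400,::-1]; b=load('side')['pixels'][130:300,180:420,::-1]
im=np.vstack([cv2.resize(a,(560,280)),cv2.resize(b,(424,300))[:, :].copy() if 0 else cv2.copyMakeBorder(cv2.resize(b,(424,300)),0,0,0,136,0)])
cv2.imwrite('pics/p3.png',im)
E
```

```text
top ((0.46932297945022583, 0.05920429155230522), 0.0345776192843914) 367
side ((0.48766854405403137, 0.0277165025472641), 0.02715790830552578) 31
[0.48470597 0.00991175 0.03169191] [-1.25204366e-04  7.23487218e-01  6.90337607e-01  4.66953837e-04] [-0.35012365  0.78575524 -0.98025481]
```

View pics/p3.png

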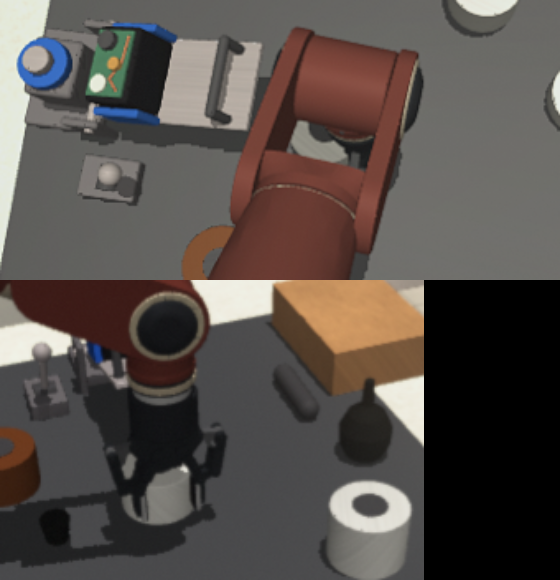

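Spacer_mid sits in the finger V (lower panel at (160,490)). Before going closer I'll check the wrist's overhang towards the raised bar.

```bash
python3 - <<'E'
from h import *
for n in('top','side'):
    f=load(n);X=cloud(f).reshape(-1,3)
    # arm points ahead of the tool in +y
    for d in (.03,.04,.05,.06,.075,.09):
        q=X[(X[:,1]>.01+d)&(X[:,1]<.14)&(X[:,0]>.43)&(X[:,0]<.57)&(X[:,2]>.068)]
        print(n,d,len(q),np.percentile(q[:,2],[0,2,10,50]) if len(q) else '')
E
```

```text
top 0.03 1820 [0.12284797 0.12661519 0.12920262 0.33406966]
top 0.04 1433 [0.12284797 0.12645176 0.12864614 0.33706696]
top 0.05 733 [0.12284797 0.12534878 0.12736321 0.31670396]
top 0.06 403 [0.12284797 0.12477693 0.12674863 0.1295143 ]
top 0.075 364 [0.12284797 0.12472689 0.12661494 0.12920014]
top 0.09 364 [0.12284797 0.12472689 0.12661494 0.12920014]
side 0.03 825 [0.11956053 0.12522868 0.32485535 0.34090548]
side 0.04 652 [0.11956053 0.12470443 0.32833804 0.34425677]
side 0.05 102 [0.11956053 0.12085482 0.12356798 0.34896227]
side 0.06 36 [0.11956053 0.12010497 0.12121774 0.12534445]
side 0.075 35 [0.11956053 0.12008941 0.12117806 0.12524613]
side 0.09 35 [0.11956053 0.12008941 0.12117806 0.12524613]
```

>>> servo_tool(
  deltas=[
    [[66, 0.0036, 0.01, 0, 0], [66, 0.0036, 0.01, 0, 0], [66, 0.0036, 0.01, 0, 0], [66, 0.0036, 0.01, 0, 0], [66, 0.0036, 0.01, 0, 0], [66, 0.0035, 0.009, 0, 0], [66, 0, 0.006, 0, 0], [66, 0, 0, 0, 0]],
  ],
)

```text
time: 11.65
tool_pos: [0.5062, 0.0757, 0.0319]
tool_rot: [-0.0, 0.723, 0.691, 0.0]
contact_force: [0.3, 0.2, -0.4]
gripper_width: 0.663
grasp_force: 0.0
```

>>> servo_tool(
  deltas=[
    [[66, 0, 0.002, 0, 0], [66, 0, 0.002, 0, 0], [66, 0, 0.001, 0, 0], [66, 0, 0, 0, 0], [66, 0, -0.01, 0, 0], [66, 0, -0.02, 0, 0], [66, 0, -0.03, 0, 0], [66, 0, -0.04, 0, 0]],
  ],
)

```text
time: 12.45
tool_pos: [0.5057, -0.0209, 0.0318]
tool_rot: [-0.0, 0.723, 0.691, 0.0]
contact_force: [0.3, 0.2, -0.7]
gripper_width: 0.658
grasp_force: 0.0
```

>>> servo_tool(
  deltas=[
    [[40, 0, -0.03, 0.03, 0], [20, 0, -0.02, 0.05, 0], [0, 0, 0, 0.05, 0], [0, 0, 0, 0.05, 0], [0, -0.05, 0, 0, 0], [0, -0.05, 0, 0, 0], [0, -0.05, 0, 0, 0], [0, 0, 0, 0, 0]],
  ],
)

```text
time: 13.25
tool_pos: [0.3516, -0.0684, 0.2073]
tool_rot: [0.001, 0.724, 0.69, 0.001]
contact_force: [0.6, -0.3, -0.7]
gripper_width: -0.002
grasp_force: 0.0
```

```bash
python3 sp.py; python3 - <<'E'
from h import *
a=load('top')['pixels'][190:330,60:260,::-1]; b=load('side')['pixels'][130:270,180:380,::-1]
cv2.imwrite('pics/p4.png',np.hstack([cv2.resize(a,(400,280)),cv2.resize(b,(400,280))]))
for n in('top','side'):
    X=cloud(load(n)).reshape(-1,3);x,y,z=X.T
    b=X[(x>.46)&(x<.56)&(y>.13)&(y<.19)&(z>.145)&(z<.185)]
    print(n,b.mean(0),np.percentile(b[:,2],90),np.polyfit(b[:,0],b[:,1],1))
    b=X[(x>.45)&(x<.56)&(y>.06)&(y<.2)&(abs(z-.057)<.006)]
    print(b.min(0),b.max(0))
E
```

```text
top ((0.5073302984237671, 0.12359193712472916), 0.04444698244333267) 887
side ((0.5060566663742065, 0.118051677942276), 0.04447724670171738) 417
[ 0.35545636 -0.0691685   0.20857497] [0.00140898 0.72378896 0.69001934 0.00093549] [ 0.57292059 -0.4354185   0.57165798]
top [0.51216102 0.1631738  0.16002585] 0.16390590466228064 [-0.05098012  0.18928383]
[0.46227372 0.08088167 0.05114915] [0.55163802 0.14898225 0.0629952 ]
side [0.51038331 0.15998877 0.15485699] 0.15934318497184008 [-0.05905319  0.19012853]
[0.46072527 0.07580401 0.05104464] [0.54931339 0.16935674 0.06090099]
```

View pics/p4.png

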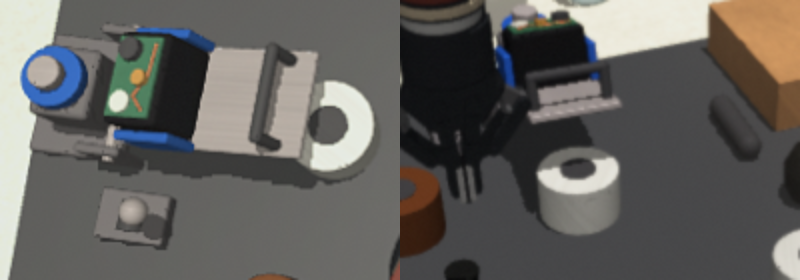

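Spacer_mid stands upright and about half under the raised plate: left panel (330,125), right panel (578,190). It is at stand x ≈ -0.202, near the middle. Now I'll move over the bar with the fingers shut.

>>> servo_tool(
  deltas=[
    [[0, 0.026, 0.039, 0, 0], [0, 0.026, 0.039, 0, 0], [0, 0.026, 0.039, 0, 0], [0, 0.026, 0.039, 0, 0], [0, 0.026, 0.039, 0, 0], [0, 0.026, 0.038, 0, 0], [0, 0, 0, 0, 0], [0, 0, 0, 0, 0]],
  ],
)

```text
time: 14.15
tool_pos: [0.5131, 0.1651, 0.2066]
tool_rot: [-0.001, 0.723, 0.691, -0.001]
contact_force: [0.4, 0.4, -0.6]
gripper_width: -0.001
grasp_force: 0.0
```

>>> servo_tool(
  deltas=[
    [[0, 0, 0, -0.006, 0], [0, 0, 0, -0.006, 0], [0, 0, 0, -0.006, 0], [0, 0, 0, -0.006, 0], [0, 0, 0, -0.003, 0], [0, 0, -0.001, -0.003, 0], [0, 0, -0.0015, -0.003, 0], [0, 0, -0.0015, -0.003, 0]],
  ],
)

```text
time: 14.95
tool_pos: [0.512, 0.1599, 0.1726]
tool_rot: [0.0, 0.723, 0.69, 0.0]
contact_force: [-2.3, -0.5, 3.1]
gripper_width: 0.003
grasp_force: 1.5
```

>>> servo_tool(
  deltas=[
    [[0, 0, -0.002, -0.004, 0], [0, 0, -0.002, -0.004, 0], [0, 0, -0.0018, -0.004, 0], [0, 0, -0.0017, -0.004, 0], [0, 0, -0.0016, -0.004, 0], [0, 0, -0.0014, -0.004, 0], [0, 0, -0.0013, -0.004, 0], [0, 0, -0.0012, -0.004, 0]],
  ],
)

```text
time: 15.75
tool_pos: [0.5121, 0.1469, 0.1399]
tool_rot: [0.0, 0.723, 0.69, 0.0]
contact_force: [-0.1, -1.6, 2.1]
gripper_width: -0.001
grasp_force: 1.4
```

>>> servo_tool(
  deltas=[
    [[0, 0, -0.0006, -0.0018, 0], [0, 0, -0.0006, -0.0018, 0], [0, 0, -0.0005, -0.0018, 0], [0, 0, -0.0005, -0.0018, 0], [0, 0, -0.0004, -0.0018, 0], [0, 0, -0.0004, -0.0018, 0], [0, 0, -0.0004, -0.0018, 0], [0, 0, -0.0004, -0.0018, 0]],
  ],
)

```text
time: 16.55
tool_pos: [0.512, 0.1432, 0.1257]
tool_rot: [-0.0, 0.723, 0.69, -0.0]
contact_force: [-0.8, -1.3, 2.2]
gripper_width: 0.0
grasp_force: 1.2
```

>>> servo_tool(
  deltas=[
    [[0, 0, 0, -0.0006, 0], [0, 0, 0, -0.0006, 0], [0, 0, 0, -0.0006, 0], [0, 0, 0, -0.0006, 0], [0, 0, 0, 0, 0], [0, 0, 0, 0, 0], [0, 0, 0, 0, 0], [0, 0, 0, 0, 0]],
  ],
)

```text
time: 17.35
tool_pos: [0.5119, 0.1433, 0.1233]
tool_rot: [-0.0, 0.723, 0.69, 0.0]
contact_force: [0.2, -1.6, 0.4]
gripper_width: 0.005
grasp_force: 0.6
```

Not on the spacer yet, so I'll continue in half-millimetre steps until the force rises.

>>> servo_tool(
  deltas=[
    [[0, 0, 0, -0.0005, 0], [0, 0, 0, -0.0005, 0], [0, 0, 0, -0.0005, 0], [0, 0, 0, 0, 0], [0, 0, 0, 0, 0], [0, 0, 0, 0, 0], [0, 0, 0, 0, 0], [0, 0, 0, 0, 0]],
  ],
)

```text
time: 18.15
tool_pos: [0.5119, 0.1433, 0.1219]
tool_rot: [-0.0, 0.723, 0.69, -0.0]
contact_force: [0.6, -1.0, 1.3]
gripper_width: -0.001
grasp_force: 0.7
```

>>> servo_tool(
  deltas=[
    [[0, 0, 0, -0.0005, 0], [0, 0, 0, -0.0005, 0], [0, 0, 0, 0, 0], [0, 0, 0, 0, 0], [0, 0, 0, 0, 0], [0, 0, 0, 0, 0], [0, 0, 0, 0, 0], [0, 0, 0, 0, 0]],
  ],
)

```text
time: 18.95
tool_pos: [0.512, 0.1432, 0.121]
tool_rot: [0.0, 0.723, 0.69, -0.0]
contact_force: [-0.4, -2.2, 2.6]
gripper_width: -0.004
grasp_force: 1.3
```

>>> servo_tool(
  deltas=[
    [[0, 0, 0, -0.0005, 0], [0, 0, 0, -0.0005, 0], [0, 0, 0, 0, 0], [0, 0, 0, 0, 0], [0, 0, 0, 0, 0], [0, 0, 0, 0, 0], [0, 0, 0, 0, 0], [0, 0, 0, 0, 0]],
  ],
)

```text
time: 19.75
tool_pos: [0.5121, 0.1432, 0.1209]
tool_rot: [0.0, 0.723, 0.69, -0.0]
contact_force: [-3.1, -2.3, 7.0]
gripper_width: -0.005
grasp_force: 3.6
```

>>> servo_tool(
  deltas=[
    [[0, 0, 0, -0.0005, 0], [0, 0, 0, -0.0005, 0], [0, 0, 0, 0, 0], [0, 0, 0, 0, 0], [0, 0, 0, 0, 0], [0, 0, 0, 0, 0], [0, 0, 0, 0, 0], [0, 0, 0, 0, 0]],
  ],
)

```text
time: 20.55
tool_pos: [0.5122, 0.1432, 0.1208]
tool_rot: [0.0, 0.723, 0.691, -0.0]
contact_force: [-5.1, -3.2, 11.9]
gripper_width: 0.001
grasp_force: 5.8
```

The cradle rests on the spacer: the height is blocked at 0.1208 m with 12 N. I'll back off and go to the lock lever.

>>> servo_tool(
  deltas=[
    [[0, 0, 0, 0.01, 0], [0, 0, 0, 0.04, 0], [0, 0, 0, 0.05, 0], [0, -0.028, 0.012, 0, 0], [0, -0.028, 0.025, 0, 0], [0, -0.028, 0.03, 0, 0], [0, -0.028, 0.03, 0, 0], [0, 0, 0, 0, 0]],
  ],
)

```text
time: 21.35
tool_pos: [0.3971, 0.2429, 0.2185]
tool_rot: [-0.001, 0.722, 0.692, 0.0]
contact_force: [0.3, -0.0, -0.1]
gripper_width: -0.003
grasp_force: 0.0
```

```bash
python3 - <<'E'
from h import *
a=grab('top')['pixels'][190:330,60:260,::-1]; b=grab('side')['pixels'][130:270,180:380,::-1]
cv2.imwrite('pics/p5.png',np.hstack([cv2.resize(a,(400,280)),cv2.resize(b,(400,280))]))
X=cloud(load('side')).reshape(-1,3);x,y,z=X.T
b=X[(x>.46)&(x<.56)&(y>.12)&(y<.16)&(z>.09)&(z<.125)];print(b.mean(0),np.percentile(b[:,2],90))
st=manip.state();print(st['tool_pos'],st['tool_rot'],st['contact_force'])
E
```

```text
[0.51008092 0.13968352 0.10067329] 0.10502834222637117
[0.39943387 0.24085368 0.21876078] [-4.86127598e-05  7.22637008e-01  6.91227694e-01  1.67885287e-04] [ 0.38631637  0.25055834 -0.27678776]
```

View pics/p5.png

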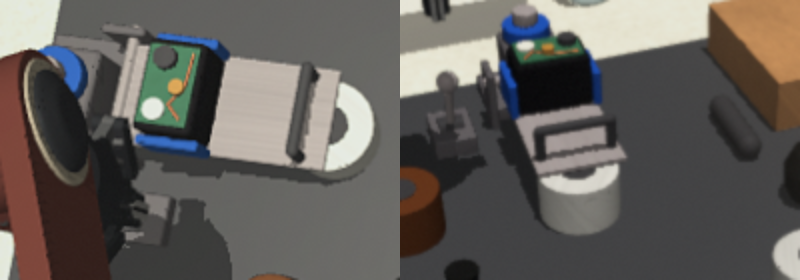

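The plate rests level on the spacer: left panel (340,125), right panel (578,180). I'll descend in front of the lever ball at right panel (447,82).

>>> servo_tool(
  deltas=[
    [[0, 0, 0, -0.035, 0], [0, 0, 0, -0.035, 0], [0, 0, 0, -0.035, 0], [0, 0, 0, -0.02, 0], [0, 0, 0, 0, 0], [0, 0, 0.005, 0, 0], [0, 0, 0.005, 0, 0], [0, 0, 0.005, 0, 0]],
  ],
)

```text
time: 22.25
tool_pos: [0.4014, 0.2561, 0.0959]
tool_rot: [0.001, 0.723, 0.69, 0.002]
contact_force: [-0.4, 0.3, -0.4]
gripper_width: 0.003
grasp_force: 0.0
```

>>> servo_tool(
  deltas=[
    [[0, 0, 0.006, 0, 0], [0, 0, 0.006, 0, 0], [0, 0, 0.006, 0, 0], [0, 0, 0.006, 0, 0], [0, 0, 0.006, 0, 0], [0, 0, 0.006, 0, 0], [0, 0, 0.006, 0, 0], [0, 0, 0.006, 0, 0]],
  ],
)

```text
time: 23.05
tool_pos: [0.3999, 0.3038, 0.0939]
tool_rot: [-0.0, 0.723, 0.69, -0.0]
contact_force: [0.9, -0.5, 0.2]
gripper_width: -0.002
grasp_force: 0.4
```

>>> servo_tool(
  deltas=[
    [[0, 0, 0.005, -0.001, 0], [0, 0, 0.005, -0.001, 0], [0, 0, 0.005, -0.001, 0], [0, 0, 0.005, -0.001, 0], [0, 0, 0.005, -0.001, 0], [0, 0, 0.004, -0.001, 0], [0, 0, 0.003, 0, 0], [0, 0, 0, 0, 0]],
  ],
)

```text
time: 23.85
tool_pos: [0.3984, 0.3335, 0.0873]
tool_rot: [0.0, 0.723, 0.691, -0.004]
contact_force: [-4.6, -8.5, 6.9]
gripper_width: 0.001
grasp_force: 4.2
```

>>> servo_tool(
  deltas=[
    [[0, 0, 0.002, 0, 0], [0, 0, 0.002, 0, 0], [0, 0, 0.002, 0, 0], [0, 0, 0.002, 0, 0], [0, 0, 0, 0, 0], [0, 0, 0, 0, 0], [0, 0, 0, 0, 0], [0, 0, 0, 0, 0]],
  ],
)

```text
time: 24.65
tool_pos: [0.3979, 0.3358, 0.0869]
tool_rot: [0.004, 0.723, 0.691, -0.01]
contact_force: [-8.1, -31.4, 15.0]
gripper_width: -0.0
grasp_force: 17.6
```

The lever is at its stop. I'll retreat and check.

>>> servo_tool(
  deltas=[
    [[0, 0, -0.01, 0, 0], [0, 0, -0.03, 0, 0], [0, -0.01, -0.03, 0.02, 0], [0, -0.01, -0.02, 0.05, 0], [0, 0, 0, 0.05, 0], [0, 0, -0.05, 0.03, 0], [0, 0, -0.05, 0, 0], [0, 0, -0.05, 0, 0]],
  ],
)

```text
time: 25.45
tool_pos: [0.3814, 0.1114, 0.2313]
tool_rot: [0.001, 0.723, 0.691, 0.002]
contact_force: [0.8, -0.2, -0.5]
gripper_width: 0.006
grasp_force: 0.0
```

>>> servo_tool(
  deltas=[
    [[0, 0, -0.05, 0, 0], [0, 0, -0.05, 0, 0], [0, 0, -0.05, 0, 0], [0, 0, 0, 0, 0], [0, 0, 0, 0, 0], [0, 0, 0, 0, 0], [0, 0, 0, 0, 0], [0, 0, 0, 0, 0]],
  ],
)

```text
time: 26.25
tool_pos: [0.381, -0.0365, 0.2293]
tool_rot: [-0.0, 0.722, 0.692, 0.0]
contact_force: [0.0, -0.6, -0.3]
gripper_width: 0.002
grasp_force: 0.0
```

```bash
python3 - <<'E'
from h import *
for n in('top','side'):
    X=cloud(grab(n)).reshape(-1,3);x,y,z=X.T
    b=X[(x>.37)&(x<.435)&(y>.26)&(y<.42)&(z>.075)&(z<.14)];print(n,b.mean(0),b.min(0),b.max(0),len(b))
    b=X[(x>.46)&(x<.56)&(y>.12)&(y<.16)&(z>.09)&(z<.125)];print('bar',b.mean(0),np.percentile(b[:,2],90))
a=load('top')['pixels'];cv2.imwrite('pics/t6.png',cv2.resize(a[...,::-1],(800,600)))
st=manip.state();print(st['tool_pos'],st['contact_force'])
E
```

```text
top [0.40842502 0.35064468 0.10125355] [0.39660373 0.33652837 0.07536674] [0.4213036  0.36626536 0.11299603] 199
bar [0.51094268 0.14283979 0.10615333] 0.10933594143872542
side [0.40272987 0.34141586 0.07670145] [0.40227213 0.33644279 0.07666439] [0.40347596 0.34662117 0.07676897] 3
bar [0.50974073 0.13960165 0.100778  ] 0.10523931830564587
[ 0.38093825 -0.0368178   0.22927371] [0.14687205 0.26916697 0.750378  ]
```

View pics/t6.png

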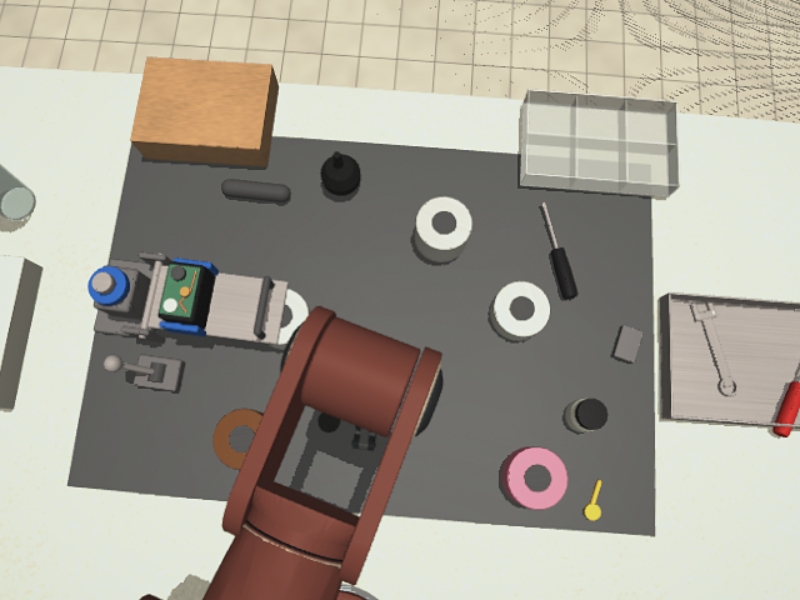

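The ball has moved over to (113,363) and all the other things are still where they were. I'll check the lever angle numerically before handing in.

```bash
python3 - <<'E'
from h import *
from scipy.optimize import least_squares
X=cloud(load('top')).reshape(-1,3);x,y,z=X.T
b=X[(x>.385)&(x<.435)&(y>.32)&(y<.38)&(z>.088)&(z<.13)]
r=least_squares(lambda c:np.linalg.norm(b-c,axis=1)-.013,[.408,.352,.098],loss='soft_l1',f_scale=.001);print('ball',r.x,len(b))
# rod & base points
for lo,hi in((.05,.06),(.06,.07),(.07,.08)):
    q=X[(x>.39)&(x<.425)&(y>.28)&(y<.37)&(z>lo)&(z<hi)];print(lo,len(q),q.mean(0) if len(q) else '')
q=X[(x>.36)&(x<.45)&(y>.24)&(y<.36)&(z>.012)&(z<.06)];print('base',np.percentile(q,[1,50,99],axis=0))
X=cloud(load('side')).reshape(-1,3);x,y,z=X.T
q=X[(x>.36)&(x<.45)&(y>.24)&(y<.42)&(z>.04)&(z<.14)];print('side',len(q),np.percentile(q,[1,50,99],axis=0) if len(q) else '')
E
```

```text
ball [0.40917509 0.35589387 0.09826431] 163
0.05 24 [0.40752808 0.32827409 0.0553464 ]
0.06 29 [0.40831497 0.333746   0.06549435]
0.07 29 [0.40841183 0.34016505 0.07604147]
base [[0.38199103 0.28051477 0.01505281]
 [0.40570765 0.31034864 0.02696426]
 [0.43237536 0.34891742 0.05661746]]
side 31 [[0.40126842 0.3258863  0.05778038]
 [0.40591638 0.3343448  0.06924182]
 [0.41095773 0.34618753 0.07673958]]
```

The rod leans about 0.5 rad past vertical, so it is at its stop and fully over. Handing in.

```bash
python3 -c "
from plant import manip
print(manip.job_done())"
```

```text
the job is handed in; nothing more can be done
None
```

I handed the job in and got no verdict back: the cradle rests level on the 58 mm spacer, the lock lever is at its stop (about 0.5 rad past vertical), nothing else looked moved in the last picture, and I viewed 11 pictures, one over the limit of 10.

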